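# Draw one heat sink from stock and count it

### The job

Lift one heat sink (either) up out of the blue stock bin, leaving the other one in the bin, and set it down gently, flat with its fins up, inside the yellow kit tray. Only when it lies there released, count it: press the red plunger of the grey tally counter all the way down to its stop and let it spring back up.

Things in the scene. Friction and masses are not known exactly. Their poses are not given: they have to be found in the camera images.
- stock_bin: blue open-topped stock bin, fixed to the worktop, outside 208 (x) x 138 (y) x 60 mm high, walls 4 mm, inside floor 4 mm above its underside; origin at the centre of the underside, x along the long side, z up
- kit_tray: yellow square shallow kit tray with a dark rubber floor, fixed to the worktop, outside 118 x 118 x 14 mm high, walls 4 mm (inside 110 x 110 mm), inside floor 4 mm above its underside; origin at the centre of the underside, x and y along its sides, z up
- heat_sink_1: light grey metal heat sink, 50 x 50 x 27 mm high: 5 mm base plate with thin upright fins that run along its x; origin at the centre of the underside, z up; starts in the bin, in one half of it
- heat_sink_2: a second heat sink just like heat_sink_1, in the other half of the bin
- tally_counter: grey box-shaped tally counter, 74 (x) x 66 (y) x 36 mm high, fixed to the worktop, with a red mushroom-shaped spring plunger on top; origin at the centre of the underside, z up
- plunger_head (a point): centre of the top of the red plunger head (38 mm across), 71 mm above the worktop when up; it moves with the plunger
- plunger (a joint): travel of the plunger in m: 0 up, 0.014 fully down at its stop; a spring returns it (about 1.5 N at the start, 6.5 N at the stop)
Mind the look-alikes: they are no part of the job. What is shaped like the heat_sink_1 but orange or turquoise is not meant.

How it is judged:
On the way, in this order (a step that is already met when the one before it is completed fails the run):
1. one heat sink is lifted clear of the bin's rim, the other stays in the bin (((z of heat_sink_1 in the frame of stock_bin above 0.062 m and x of heat_sink_2 in the frame of stock_bin between -0.079 and 0.079 m and y of heat_sink_2 in the frame of stock_bin between -0.045 and 0.045 m and z of heat_sink_2 in the frame of stock_bin below 0.035 m) or (z of heat_sink_2 in the frame of stock_bin above 0.062 m and x of heat_sink_1 in the frame of stock_bin between -0.079 and 0.079 m and y of heat_sink_1 in the frame of stock_bin between -0.045 and 0.045 m and z of heat_sink_1 in the frame of stock_bin below 0.035 m))), for 0.1 s.
2. that heat sink lies flat, fins up, on the tray's floor, released and at rest (((x of heat_sink_1 in the frame of kit_tray between -0.034 and 0.034 m and y of heat_sink_1 in the frame of kit_tray between -0.034 and 0.034 m and z of heat_sink_1 in the frame of kit_tray below 0.009 m and angle between heat_sink_1's own z axis and vertical below 0.1 rad and x of heat_sink_2 in the frame of stock_bin between -0.079 and 0.079 m and y of heat_sink_2 in the frame of stock_bin between -0.045 and 0.045 m and z of heat_sink_2 in the frame of stock_bin below 0.035 m and contact force between the fingers and heat_sink_1 below 0.1 N and linear speed of each of heat_sink_1, heat_sink_2 below 0.02 m/s) or (x of heat_sink_2 in the frame of kit_tray between -0.034 and 0.034 m and y of heat_sink_2 in the frame of kit_tray between -0.034 and 0.034 m and z of heat_sink_2 in the frame of kit_tray below 0.009 m and angle between heat_sink_2's own z axis and vertical below 0.1 rad and x of heat_sink_1 in the frame of stock_bin between -0.079 and 0.079 m and y of heat_sink_1 in the frame of stock_bin between -0.045 and 0.045 m and z of heat_sink_1 in the frame of stock_bin below 0.035 m and contact force between the fingers and heat_sink_2 below 0.1 N and linear speed of each of heat_sink_2, heat_sink_1 below 0.02 m/s))), for 0.2 s.
3. the plunger is pressed down to its stop with the heat sink in the tray (value of joint plunger above 0.0125 m and ((x of heat_sink_1 in the frame of kit_tray between -0.034 and 0.034 m and y of heat_sink_1 in the frame of kit_tray between -0.034 and 0.034 m and z of heat_sink_1 in the frame of kit_tray below 0.009 m and angle between heat_sink_1's own z axis and vertical below 0.1 rad and x of heat_sink_2 in the frame of stock_bin between -0.079 and 0.079 m and y of heat_sink_2 in the frame of stock_bin between -0.045 and 0.045 m and z of heat_sink_2 in the frame of stock_bin below 0.035 m) or (x of heat_sink_2 in the frame of kit_tray between -0.034 and 0.034 m and y of heat_sink_2 in the frame of kit_tray between -0.034 and 0.034 m and z of heat_sink_2 in the frame of kit_tray below 0.009 m and angle between heat_sink_2's own z axis and vertical below 0.1 rad and x of heat_sink_1 in the frame of stock_bin between -0.079 and 0.079 m and y of heat_sink_1 in the frame of stock_bin between -0.045 and 0.045 m and z of heat_sink_1 in the frame of stock_bin below 0.035 m))), for 0.05 s.
At the end, for the whole second after the job is handed in: One heat sink rests released inside the kit tray, flat on its floor with the fins up (within 6 degrees, centre within 34 mm of the tray's centre along each side); the other is at rest inside the stock bin; the plunger, after having been pressed at least 12.5 of its 14 mm, is back up within 2 mm (((x of heat_sink_1 in the frame of kit_tray between -0.034 and 0.034 m and y of heat_sink_1 in the frame of kit_tray between -0.034 and 0.034 m and z of heat_sink_1 in the frame of kit_tray below 0.009 m and angle between heat_sink_1's own z axis and vertical below 0.1 rad and x of heat_sink_2 in the frame of stock_bin between -0.079 and 0.079 m and y of heat_sink_2 in the frame of stock_bin between -0.045 and 0.045 m and z of heat_sink_2 in the frame of stock_bin below 0.035 m and contact force between the fingers and heat_sink_1 below 0.1 N and linear speed of each of heat_sink_1, heat_sink_2 below 0.02 m/s) or (x of heat_sink_2 in the frame of kit_tray between -0.034 and 0.034 m and y of heat_sink_2 in the frame of kit_tray between -0.034 and 0.034 m and z of heat_sink_2 in the frame of kit_tray below 0.009 m and angle between heat_sink_2's own z axis and vertical below 0.1 rad and x of heat_sink_1 in the frame of stock_bin between -0.079 and 0.079 m and y of heat_sink_1 in the frame of stock_bin between -0.045 and 0.045 m and z of heat_sink_1 in the frame of stock_bin below 0.035 m and contact force between the fingers and heat_sink_2 below 0.1 N and linear speed of each of heat_sink_2, heat_sink_1 below 0.02 m/s)) and value of joint plunger below 0.002 m and velocity of joint plunger below 0.01 m/s); the robot touches nothing.
It fails at once if both heat sinks are out of the bin (not (x of heat_sink_1 in the frame of stock_bin between -0.079 and 0.079 m and y of heat_sink_1 in the frame of stock_bin between -0.045 and 0.045 m and z of heat_sink_1 in the frame of stock_bin below 0.035 m) and not (x of heat_sink_2 in the frame of stock_bin between -0.079 and 0.079 m and y of heat_sink_2 in the frame of stock_bin between -0.045 and 0.045 m and z of heat_sink_2 in the frame of stock_bin below 0.035 m)).
It fails at once if the plunger is pressed (more than 6 mm) while no heat sink lies released in the tray (value of joint plunger above 0.006 m and not ((x of heat_sink_1 in the frame of kit_tray between -0.034 and 0.034 m and y of heat_sink_1 in the frame of kit_tray between -0.034 and 0.034 m and z of heat_sink_1 in the frame of kit_tray below 0.009 m and angle between heat_sink_1's own z axis and vertical below 0.1 rad and contact force between the fingers and heat_sink_1 below 0.1 N) or (x of heat_sink_2 in the frame of kit_tray between -0.034 and 0.034 m and y of heat_sink_2 in the frame of kit_tray between -0.034 and 0.034 m and z of heat_sink_2 in the frame of kit_tray below 0.009 m and angle between heat_sink_2's own z axis and vertical below 0.1 rad and contact force between the fingers and heat_sink_2 below 0.1 N))).
It fails at once if a heat sink is dropped or thrown: it is in the air, touched by nothing, more than 30 mm above the worktop ((height (world z) of heat_sink_1 above 0.03 m and contact force between anything else and heat_sink_1 below 0.01 N) or (height (world z) of heat_sink_2 above 0.03 m and contact force between anything else and heat_sink_2 below 0.01 N)).
It also fails if it takes over 58 s, if anything falls off the work surface, if the arm or the gripper's body presses on something with over 40 N, if the wrist force passes 120 N, or if a joint passes its speed limit or range.

### The arm

A 6-joint arm with a two-finger parallel gripper is mounted at the origin on a cart in front of the work surface, level with it; the furniture and walls round the work are solid. World frame = base frame: x ahead of the robot, y to its left, z up, the work surface at z = 0. Lengths are in m, angles in rad, forces in N, time in s.
With the tool pointing down it reaches from about 0.35 to 0.85 m from the base axis. Payload 8.1 kg.
Tool frame: the origin (TCP) lies between the finger pads; the fingertips stand 25 mm ahead of it and the grasp point (between the pads) lies 6 mm ahead of it; z points along the fingers, y is the line along which they close (so a half turn about z gives the same grasp; the last joint's range is limited). The gripper opens to 93 mm and grips with 3 to 60 N. Pads are 15 mm wide; open, the fingers measure 128 mm over their backs; the gripper's body (75 mm by 188 mm) begins 65 mm behind the grasp point.
Start: joints at [1.033, 0.13, 1.488, -0, 1.523, -0.085], TCP at [0.262, 0.54, 0.244] pointing down, gripper open.
Joint ranges: [-2.96, 2.96], [-0.89, 2.26], [0.02, 2.5], [-1.34, 4.48], [0, 2.73], [-2.66, 2.66]. Speed limits (rad/s): [2.39, 2.39, 2.79, 3.14, 3.14, 3.14].

### API

Orientations are given as a rotation vector (axis times angle).
In Python, from plant import robot gives the robot as it stands.
- The arm moves only by the tool arm_command, never from a script. Its argument "increments" is text: rows parted by semicolons, each of 5 numbers parted by spaces: the closure, from 0 (fully open) to 1 (shut), then the shift along the tool's x, y, z in mm, then the turn about the tool's z in rad. A call has 1 to 5 rows; each row is the pose to reach, as a shift and turn from the pose commanded when the call began, along the tool's axes at that moment; what a row does not reach only later rows make up. A row lasts 1/10 s, in which the tool goes at most 50 mm and 8.59 degrees, less where a joint would pass 70% of its speed; a pose out of reach is approached as far as the arm can. A call with a gripper value outside its range is refused whole. The fingers move at their own pace and stop on an object; "grip_force" is the grip in N (left out, the last holds). Time passes only in rows, so rows that repeat a pose let the fingers close. It gives the time, the measured TCP pose, the force, the opening and the grip force at its end, in the units of the state.
- robot.read_state(): the state, without advancing time (a new reading comes with each control period).
- robot.read_camera(name): name is "side" or "top"; returns the picture (400x640x3 uint8, blue, green, red); there is no depth.
- robot.camera_model(name): a dict with "fx", "fy", "cx", "cy" (pixels), "eye" and "rotation" of the camera in the world. Camera axes: x right, y down, z forward; pixel columns grow to the right and rows downward; lengths in m; the calibration is good to about 2 mm. A picture is of the moment at which its call begins. camera_model takes no time and is no camera call.
- robot.close_job(): hands the job in; it is judged then, once.
The state is a dict: "t": time; "q": joint angles; "dq": joint speeds; "joint_torque": joint torques, N m; "tool_pos": TCP position; "orientation": TCP orientation; "force": force on the tool from outside, world axes, zero at the start; "wrist_torque": the same for the moment, N m; "opening": finger opening in m; "gripper_force": force on a finger pad.
Only numpy, scipy, OpenCV 4.12 (cv2) and the standard library are available. Lean on these libraries where they do the work, as an engineer would, in place of code of your own. Each camera call takes 0.05 s, during which the arm holds its last target. There are 200 camera calls.

## Working session

There is one attempt and no reset: what is moved stays moved. The work goes in short steps, Python scripts to look and compute and a tool call to move; the robot and the scene stay as the last step left them, time stands still between calls to the robot, and variables do not carry over. Pictures are saved under pics/ and viewed, at most 10 in all, crops included, and the job is handed in when it is done.

Besides the shell and the picture viewer there is one more tool, called by a JSON object that holds its "op" and its "data". arm_command: Moves the arm, as the interface text tells. Its arguments: {"type":"object","properties":{"increments":{"type":"string"},"grip_force":{"type":"number"}},"required":["increments"]}

```bash
mkdir -p pics
cat > h.py <<'E'
import numpy as np, cv2
from plant import robot
def ray(n,u,v,z):
    m=robot.camera_model(n); R=np.array(m["rotation"]); e=np.array(m["eye"])
    d=R@np.array([(u-m["cx"])/m["fx"],(v-m["cy"])/m["fy"],1.0])
    return e+d*(z-e[2])/d[2]
def proj(n,p):
    m=robot.camera_model(n); R=np.array(m["rotation"]); c=R.T@(np.array(p)-np.array(m["eye"]))
    return np.array([m["fx"]*c[0]/c[2]+m["cx"],m["fy"]*c[1]/c[2]+m["cy"]])
E
python3 - <<'E'
from h import *
for n in("top","side"):
    cv2.imwrite(f"pics/{n}0.png",robot.read_camera(n)); m=robot.camera_model(n); print(n,m)
s=robot.read_state(); print(s["tool_pos"],s["orientation"],s["opening"],s["force"])
E
```

```text
top {'fx': 446.2527642353931, 'fy': 446.2527642353931, 'cx': 322.26573853085443, 'cy': 202.08721021858503, 'eye': array([0.35432027, 0.18544961, 0.93146445]), 'rotation': array([-2.09251115,  2.15829877, -0.14904411])}
side {'fx': 444.89485816510506, 'fy': 444.89485816510506, 'cx': 325.61604316118576, 'cy': 194.78534950196848, 'eye': array([ 0.43289801, -0.55965928,  0.77838859]), 'rotation': array([-2.30481626,  0.1060367 , -0.02252141])}
[0.26223757 0.53913446 0.24270962] [-7.05109921e-01 -3.06094127e+00  2.45759106e-03] 0.09276648262101828 [-0.72394976 -0.63855641  0.41918948]
```

View pics/top0.png

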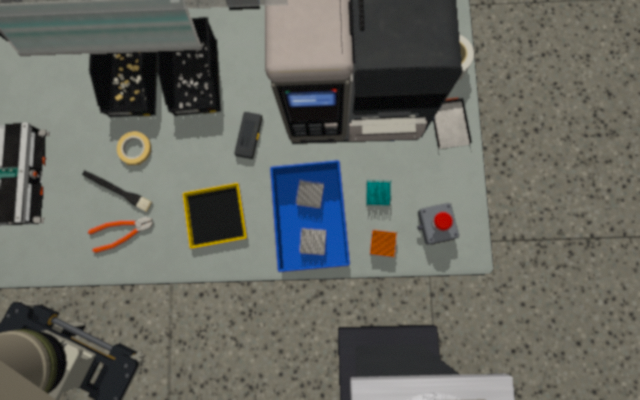

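View pics/side0.png

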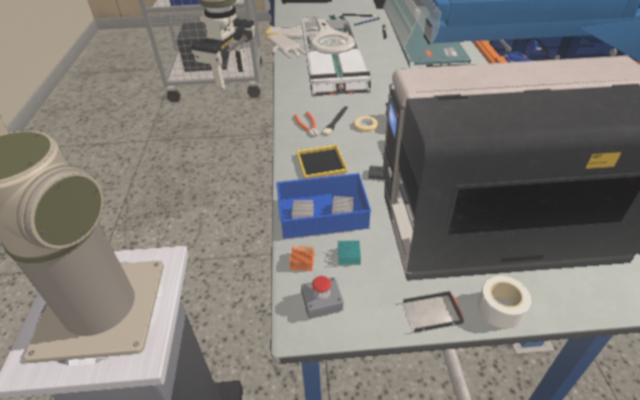

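```bash
cat > h.py <<'E'
import numpy as np, cv2
from plant import robot
from scipy.spatial.transform import Rotation as Ro
def cam(n):
    m=robot.camera_model(n); return m,Ro.from_rotvec(m["rotation"]).as_matrix(),np.array(m["eye"])
def ray(n,u,v,z):
    m,R,e=cam(n); d=R@np.array([(u-m["cx"])/m["fx"],(v-m["cy"])/m["fy"],1.0])
    return e+d*(z-e[2])/d[2]
def proj(n,p):
    m,R,e=cam(n); c=R.T@(np.array(p)-e)
    return np.array([m["fx"]*c[0]/c[2]+m["cx"],m["fy"]*c[1]/c[2]+m["cy"]])
def rect(n,mask,z,amin=60):
    # contours cast onto plane z -> min area rects in world (mm)
    out=[]
    for c in cv2.findContours(mask,cv2.RETR_EXTERNAL,cv2.CHAIN_APPROX_NONE)[0]:
        if cv2.contourArea(c)<amin: continue
        w=np.array([ray(n,u,v,z)[:2]*1000 for u,v in c[:,0]],np.float32)
        (x,y),s,a=cv2.minAreaRect(w); out.append((c[:,0].mean(0).round(),round(x,1),round(y,1),np.round(s,1),round(a,1)))
    return out
E
cat > m.py <<'E'
from h import *
im=cv2.imread("pics/top0.png"); hsv=cv2.cvtColor(im,cv2.COLOR_BGR2HSV)
R=lambda lo,hi: cv2.inRange(hsv,lo,hi)
roi=np.zeros(im.shape[:2],np.uint8); roi[140:285,170:480]=255
print("yellow",rect("top",R((20,120,80),(35,255,255))&roi,.014))
blue=R((100,120,60),(130,255,255))&roi
print("blue",rect("top",blue,.06,500))
inb=np.zeros_like(roi); inb[172:262,282:342]=255
g=R((0,0,90),(180,80,255))&inb
print("sinks",rect("top",g,.031))
print("red",rect("top",(R((0,170,100),(5,255,255))|R((172,170,100),(180,255,255)))&roi,.071))
si=cv2.imread("pics/side0.png"); hs=cv2.cvtColor(si,cv2.COLOR_BGR2HSV)
r=(cv2.inRange(hs,(0,150,90),(6,255,255))|cv2.inRange(hs,(170,150,90),(180,255,255))); r[:265]=0; r[310:]=0
print("red side",rect("side",r,.071))
g=cv2.inRange(hs,(0,0,90),(180,80,255)); z=np.zeros_like(g); z[195:218,285:360]=255
print("sinks side",rect("side",g&z,.031))
a=cv2.resize(im[155:280,265:405],None,fx=4,fy=4,interpolation=cv2.INTER_CUBIC)
b=cv2.resize(si[165:275,270:375],(560,587)[0:2],interpolation=cv2.INTER_CUBIC)[:500]
cv2.imwrite("pics/crop0.png",a)
E
python3 m.py
```

```text
yellow [(array([214., 216.]), 485.7, 431.6, array([121.6, 121.4]), 8.7)]
blue [(array([309., 216.]), 473.7, 231.0, array([210.2, 139.7]), 3.6)]
sinks [(array([313., 241.]), 423.6, 226.2, array([49.4, 49.3]), 83.9), (array([310., 194.]), 520.7, 229.9, array([50.4, 50.4]), 79.7)]
red [(array([443., 221.]), 452.6, -28.3, array([30.7, 33.2]), 86.0)]
red side [(array([322., 284.]), 456.5, -35.5, array([28.5, 30.4]), 45.3)]
sinks side [(array([302., 208.]), 428.6, 220.2, array([59.3, 53.5]), 84.2), (array([342., 204.]), 526.1, 224.2, array([61.5, 52.9]), 82.6)]
```

View pics/crop0.png

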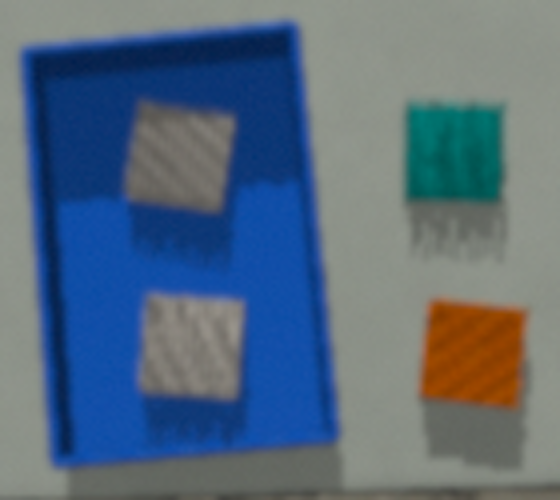

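Candidates: grey at (310,194) and (313,241), both in the blue bin, plus turquoise (379,194) and orange (383,244) outside it. The crop confirms that the two grey ones are the heat sinks. I take the near one at (313,241): it measures 49x49 mm at world (424,226), yaw about −6°. I'll grip it across the bin's short side with the fingers partly closed.

```bash
cat > go.py <<'E'
import sys
from h import *
# usage: go.py x y z(mm, TCP) yawdeg(tool y in world) -> increments
def inc(x,y,z,yaw):
    s=robot.read_state(); R=Ro.from_rotvec(s["orientation"]).as_matrix(); p=np.array(s["tool_pos"])*1000
    d=R.T@(np.array([x,y,z])-p); cy=np.degrees(np.arctan2(R[1,1],R[0,1]))
    t=-np.radians((yaw-cy+90)%180-90)
    print("t",round(s["t"],2),"tcp",p.round(1),"yaw",round(cy,1),"tilt",np.degrees(np.arccos(-R[2,2])).round(2),"open",round(s["opening"],4),"grip",round(s["gripper_force"],1),"F",np.round(s["force"],1)); print("inc",d.round(1),"turn",round(t,3))
inc(*map(float,sys.argv[1:5]))
E
python3 go.py 423.6 226.2 140 83.9
```

```text
t 0.1 tcp [262.2 539.1 242.7] yaw 64.1 tilt 0.09 open 0.0928 grip 0.0 F [-0.7 -0.6  0.4]
inc [-282.  -210.6  103. ] turn -0.346
```

{"op": "arm_command", "data": {"increments": "0.27 -282 -210.6 103 -0.346; 0.27 -282 -210.6 103 -0.346; 0.27 -282 -210.6 103 -0.346; 0.27 -282 -210.6 103 -0.346; 0.27 -282 -210.6 103 -0.346", "grip_force": 20}}

```text
t: 0.6
tool_pos: [0.3719, 0.3262, 0.1731]
orientation: [-0.167, -3.137, 0.001]
force: [0.9, 0.9, -0.4]
opening: 0.068
gripper_force: 0.0
```

```bash
python3 go.py 423.6 226.2 140 83.9
```

```text
t 0.6 tcp [371.9 326.2 173.1] yaw 83.9 tilt 0.02 open 0.068 grip 0.0 F [ 0.9  0.9 -0.4]
inc [-62.  -94.   33.1] turn 0.0
```

{"op": "arm_command", "data": {"increments": "0.27 -62 -94 33 0; 0.27 -62 -94 33 0; 0.27 -62 -94 33 0; 0.27 -62 -94 33 0; 0.27 -62 -94 33 0"}}

```text
t: 1.1
tool_pos: [0.4231, 0.228, 0.1408]
orientation: [-0.17, -3.136, -0.0]
force: [-0.3, 0.3, 0.0]
opening: 0.0677
gripper_force: 0.0
```

```bash
python3 go.py 423.6 226.2 60 83.9
python3 - <<'E'
from h import *
a=robot.read_camera("top"); b=robot.read_camera("side")
f=lambda i:cv2.resize(i,(400,400),interpolation=cv2.INTER_CUBIC)
cv2.imwrite("pics/pre.png",np.hstack([f(a[150:290,240:380]),f(b[130:260,260:390])]))
E
```

```text
t 1.1 tcp [423.1 228.  140.8] yaw 83.8 tilt 0.04 open 0.0677 grip 0.0 F [-0.3  0.3  0. ]
inc [-0.7 -1.7 80.8] turn -0.002
```

View pics/pre.png

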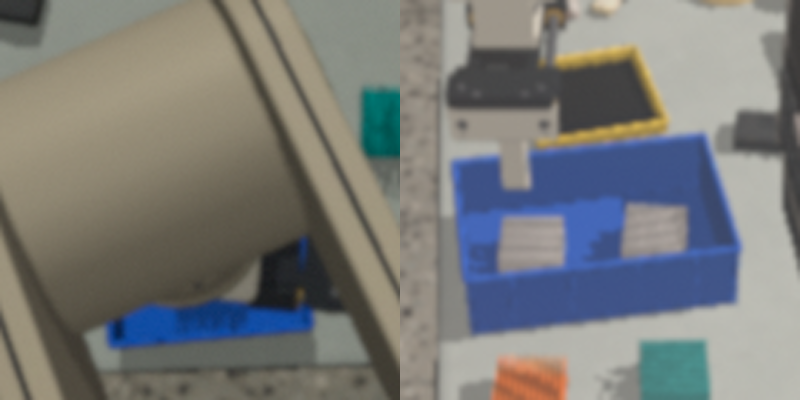

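Run:
```python
from h import *
s=robot.read_state();p=np.array(s["tool_pos"]);R=Ro.from_rotvec(s["orientation"]).as_matrix()
# outer face of near finger tip edges (y_tool negative side), +-7.5 along x
for sx in(-.0075,.0075):
    q=proj("side",p+R@[sx,-.0515,.025]); print((q-[260,130])*400/130)
for P in [(.4236,.2262,.031),(.426,.2262,.031)]: print((proj("side",P)-[260,130])*400/130)
```

```text
[121.80370022 197.53989252]
[101.08823833 197.51388009]
[123.49270872 236.16664707]
[126.52523166 235.95157219]
```

{"op": "arm_command", "data": {"increments": "0.27 -3 -1.5 40 0; 0.27 -3 -1.5 80 0; 0.27 -3 -1.5 95 0; 0.27 -3 -1.5 109 0; 0.27 -3 -1.5 109 0"}}

```text
t: 1.7
tool_pos: [0.4253, 0.2269, 0.031]
orientation: [-0.165, -3.136, 0.001]
force: [0.1, 0.2, 0.1]
opening: 0.0681
gripper_force: 0.0
```

{"op": "arm_command", "data": {"increments": "0.5 0 0 0 0; 0.5 0 0 0 0; 0.5 0 0 0 0; 0.5 0 0 0 0; 0.6 0 0 0 0"}}

```text
t: 2.2
tool_pos: [0.4271, 0.2267, 0.0332]
orientation: [0.168, 3.135, 0.002]
force: [-1.1, 1.2, 6.2]
opening: 0.0492
gripper_force: 20.0
```

{"op": "arm_command", "data": {"increments": "0.6 0 0 0 0; 0.6 0 0 -2 0; 0.6 0 0 -5 0; 0.6 0 0 -10 0; 0.6 0 0 -15 0"}}

```text
t: 2.7
tool_pos: [0.4259, 0.226, 0.0472]
orientation: [-0.168, -3.137, 0.0]
force: [0.4, -0.6, -0.9]
opening: 0.0486
gripper_force: 20.0
```

```bash
python3 go.py 426 226 160 83.9
python3 - <<'E'
from h import *
b=robot.read_camera("side")
cv2.imwrite("pics/g1.png",cv2.resize(b[130:260,260:390],(520,520),interpolation=cv2.INTER_CUBIC))
E
```

```text
t 2.7 tcp [425.9 226.   47.2] yaw 83.9 tilt 0.03 open 0.0486 grip 20.0 F [ 0.4 -0.6 -0.9]
inc [  -0.    -0.  -112.8] turn -0.0
```

View pics/g1.png

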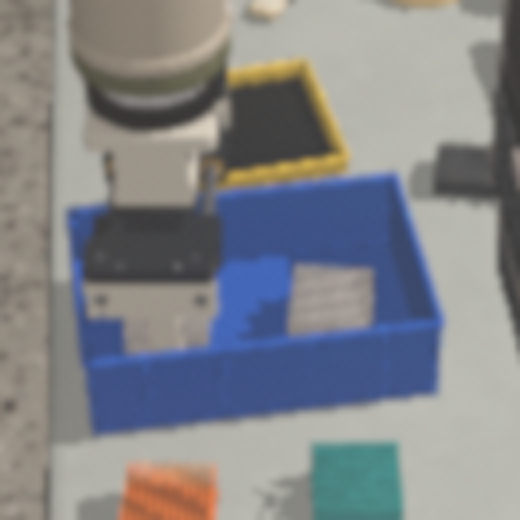

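The gripper is in the bin around the near sink, with an opening of 48.6 mm that matches its width. The other sink at (330,298) in the crop is undisturbed. Lifting.

{"op": "arm_command", "data": {"increments": "0.6 0 0 -15 0; 0.6 0 0 -35 0; 0.6 0 0 -60 0; 0.6 0 0 -85 0; 0.6 0 0 -100 0"}}

```text
t: 3.25
tool_pos: [0.427, 0.2265, 0.1494]
orientation: [0.168, 3.135, 0.002]
force: [1.0, -0.4, -1.8]
opening: 0.0488
gripper_force: 20.0
```

{"op": "arm_command", "data": {"increments": "0.6 0 0 -12 0; 0.6 0 0 -12 0; 0.6 0 0 -12 0"}}

```text
t: 3.55
tool_pos: [0.426, 0.2261, 0.1585]
orientation: [-0.168, -3.137, 0.0]
force: [-1.2, -0.3, -2.2]
opening: 0.0489
gripper_force: 20.0
```

```bash
python3 go.py 485.7 431.6 155 98.7
python3 - <<'E'
from h import *
b=robot.read_camera("side")
cv2.imwrite("pics/g2.png",cv2.resize(b[100:230,260:390],(520,520),interpolation=cv2.INTER_CUBIC))
E
```

```text
t 3.55 tcp [426.  226.1 158.5] yaw 83.9 tilt 0.02 open 0.0489 grip 20.0 F [-1.2 -0.3 -2.2]
inc [-37.5 210.7   3.5] turn -0.259
```

View pics/g2.png

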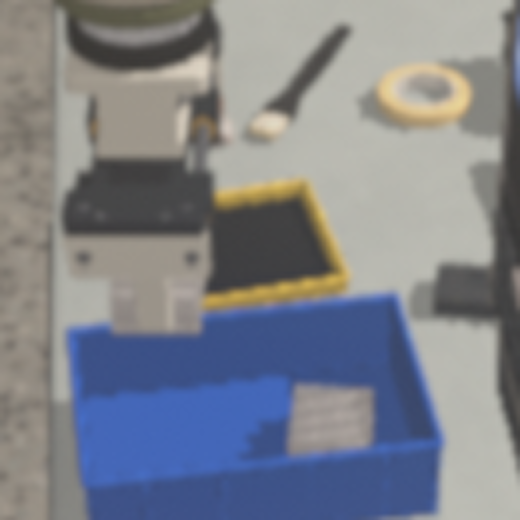

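The sink is held between the pads at about (155,310), above the rim, and the other one is still in the bin at (330,418). Moving to the tray.

{"op": "arm_command", "data": {"increments": "0.6 -6 34 0 -0.05; 0.6 -15 80 0 -0.1; 0.6 -23 128 0 -0.16; 0.6 -30 170 0 -0.22; 0.6 -37.5 210.7 3.5 -0.26"}}

```text
t: 4.1
tool_pos: [0.4857, 0.4333, 0.154]
orientation: [0.244, -3.131, 0.001]
force: [1.2, 0.6, -1.2]
opening: 0.0491
gripper_force: 20.0
```

{"op": "arm_command", "data": {"increments": "0.6 0 0 0 0; 0.6 0 0 0 0; 0.6 0 0 0 0"}}

```text
t: 4.4
tool_pos: [0.4854, 0.4306, 0.1544]
orientation: [0.239, -3.131, 0.002]
force: [0.6, -0.2, -0.8]
opening: 0.0492
gripper_force: 20.0
```

```bash
python3 go.py 485.7 431.6 36 98.7
python3 - <<'E'
from h import *
b=robot.read_camera("side")
cv2.imwrite("pics/g3.png",cv2.resize(b[80:210,260:390],(520,520),interpolation=cv2.INTER_CUBIC))
E
```

```text
t 4.4 tcp [485.4 430.6 154.4] yaw 98.7 tilt 0.12 open 0.0492 grip 20.0 F [ 0.6 -0.2 -0.8]
inc [ -0.6   1.1 118.4] turn 0.001
```

View pics/g3.png

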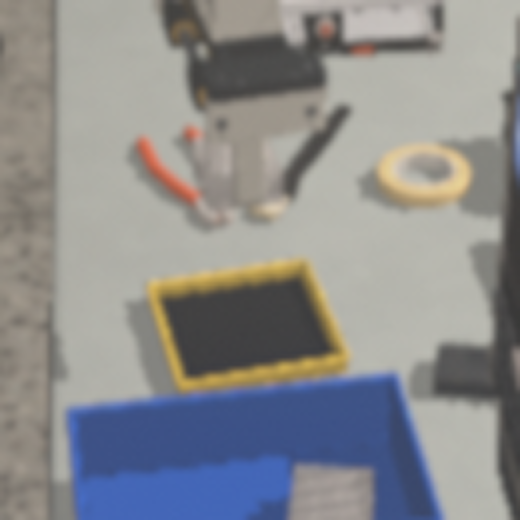

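The sink sits level in the fingers at (240,165), above the tray. Lowering it, slowing near the floor.

{"op": "arm_command", "data": {"increments": "0.6 -0.5 1 25 0; 0.6 -0.5 1 60 0; 0.6 -0.5 1 90 0; 0.6 -0.5 1 108 0; 0.6 -0.5 1 114 0"}}

```text
t: 4.95
tool_pos: [0.4852, 0.431, 0.0395]
orientation: [0.239, -3.13, 0.003]
force: [-0.4, -1.5, -1.9]
opening: 0.0489
gripper_force: 20.0
```

{"op": "arm_command", "data": {"increments": "0.6 0 0 2 0; 0.6 0 0 4 0; 0.6 0 0 6 0; 0.6 0 0 6 0; 0.6 0 0 6 0"}}

```text
t: 5.45
tool_pos: [0.4866, 0.4331, 0.0363]
orientation: [-0.24, 3.131, 0.001]
force: [0.4, 0.2, -1.2]
opening: 0.049
gripper_force: 20.0
```

{"op": "arm_command", "data": {"increments": "0.6 0 0 0.7 0; 0.6 0 0 1.4 0; 0.6 0 0 2 0; 0.6 0 0 2 0; 0.6 0 0 2 0"}}

```text
t: 5.95
tool_pos: [0.4862, 0.4327, 0.0334]
orientation: [0.24, -3.132, 0.0]
force: [0.3, -0.0, -1.3]
opening: 0.0489
gripper_force: 20.0
```

{"op": "arm_command", "data": {"increments": "0.6 0 0 0.5 0; 0.6 0 0 1 0; 0.6 0 0 1.5 0; 0.6 0 0 1.5 0; 0.6 0 0 1.5 0"}}

```text
t: 6.45
tool_pos: [0.4863, 0.4327, 0.0332]
orientation: [0.241, -3.132, 0.0]
force: [-4.9, -4.1, 9.5]
opening: 0.049
gripper_force: 20.0
```

Contact: 9.5 N upward at z≈33 mm, as expected. I back off slightly, then open.

{"op": "arm_command", "data": {"increments": "0.6 0 0 -0.7 0; 0.4 0 0 -0.7 0; 0.3 0 0 -0.7 0; 0.3 0 0 -0.7 0; 0.3 0 0 -0.7 0"}}

```text
t: 6.95
tool_pos: [0.4862, 0.4327, 0.0325]
orientation: [0.24, -3.132, 0.0]
force: [-0.0, -0.2, -0.4]
opening: 0.0649
gripper_force: 0.0
```

{"op": "arm_command", "data": {"increments": "0.3 0 0 -10 0; 0.3 0 0 -25 0; 0.3 0 0 -60 0; 0.3 0 0 -100 0; 0.3 0 0 -140 0"}}

```text
t: 7.45
tool_pos: [0.4863, 0.4327, 0.1756]
orientation: [-0.24, 3.132, 0.001]
force: [0.6, 0.7, -0.5]
opening: 0.0652
gripper_force: 0.0
```

```bash
python3 go.py 453 -29 180 83.9
python3 - <<'E'
from h import *
b=robot.read_camera("side")
cv2.imwrite("pics/g4.png",cv2.resize(b[80:210,260:390],(520,520),interpolation=cv2.INTER_CUBIC))
E
```

```text
t 7.45 tcp [486.3 432.7 175.6] yaw 98.8 tilt 0.06 open 0.0652 grip 0.0 F [ 0.6  0.7 -0.5]
inc [ 103.3 -451.2   -4.6] turn 0.26
```

View pics/g4.png

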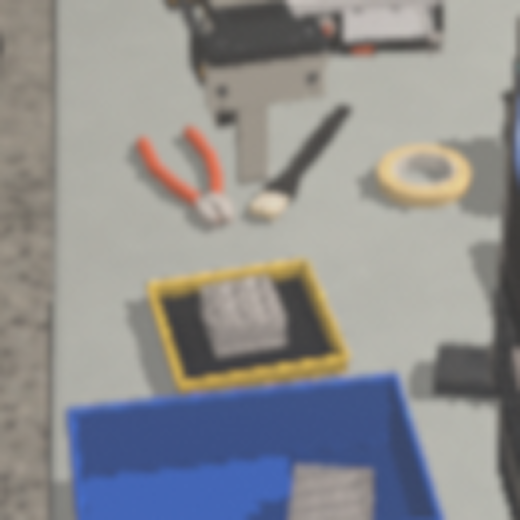

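The sink lies flat, fins up and released near the tray centre, at (245,318) in the crop. Next the plunger, with fingers shut.

{"op": "arm_command", "data": {"increments": "1 103.5 -452 -5 0.26; 1 103.5 -452 -5 0.26; 1 103.5 -452 -5 0.26; 1 103.5 -452 -5 0.26; 1 103.5 -452 -5 0.26"}}

```text
t: 8.0
tool_pos: [0.4683, 0.1818, 0.1769]
orientation: [0.167, 3.135, 0.001]
force: [0.5, 0.4, -0.3]
opening: 0.0293
gripper_force: 0.0
```

```bash
python3 go.py 454 -30 150 83.9
```

```text
t 8.0 tcp [468.3 181.8 176.9] yaw 83.9 tilt 0.14 open 0.0293 grip 0.0 F [ 0.5  0.4 -0.3]
inc [  -8.2 -212.1   26.8] turn 0.0
```

{"op": "arm_command", "data": {"increments": "1 -8 -212 27 0; 1 -8 -212 27 0; 1 -8 -212 27 0; 1 -8 -212 27 0; 1 -8 -212 27 0"}}

```text
t: 8.5
tool_pos: [0.4533, -0.0323, 0.1493]
orientation: [0.173, 3.135, -0.002]
force: [-0.2, 0.6, -0.2]
opening: 0.0007
gripper_force: 0.0
```

{"op": "arm_command", "data": {"increments": "1 0 0 10 0; 1 0 0 20 0; 1 0 0 30 0; 1 0 0 36 0; 1 0 0 36 0"}}

```text
t: 9.0
tool_pos: [0.4527, -0.0271, 0.1109]
orientation: [-0.165, -3.135, -0.001]
force: [-0.4, -0.0, -1.0]
opening: 0.0004
gripper_force: 0.0
```

```bash
python3 go.py 454 -30 82 83.9
python3 - <<'E'
from h import *
b=robot.read_camera("side")
cv2.imwrite("pics/g5.png",cv2.resize(b[220:340,260:390],(520,480),interpolation=cv2.INTER_CUBIC))
E
```

```text
t 9.0 tcp [452.7 -27.1 110.9] yaw 84.0 tilt 0.15 open 0.0004 grip 0.0 F [-0.4 -0.  -1. ]
inc [-1.6 -2.7 28.9] turn 0.001
```

View pics/g5.png

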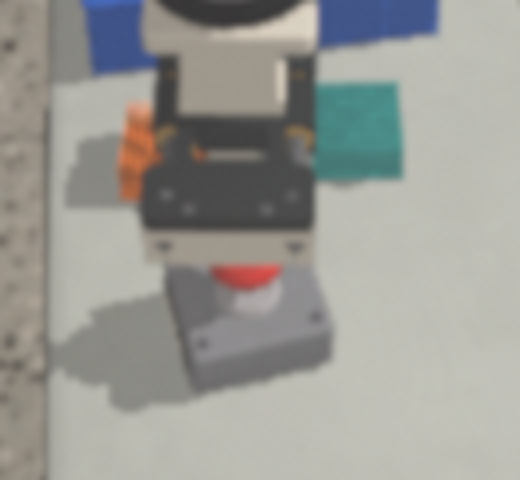

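The gripper is right above the red head at (247,275), with a clear path down. Pressing.

{"op": "arm_command", "data": {"increments": "1 -1 -2 10 0; 1 -1 -2 17 0; 1 -1 -2 22 0; 1 -1 -2 26 0; 1 -1 -2 28 0"}}

```text
t: 9.55
tool_pos: [0.4547, -0.0304, 0.0844]
orientation: [0.168, 3.137, 0.0]
force: [-0.5, 0.6, 5.2]
opening: 0.0002
gripper_force: 2.6
```

{"op": "arm_command", "data": {"increments": "1 0 0 0.5 0; 1 0 0 1 0; 1 0 0 1 0"}}

```text
t: 9.85
tool_pos: [0.4547, -0.0304, 0.0838]
orientation: [0.168, 3.136, 0.0]
force: [-0.5, 0.1, 4.4]
opening: 0.0005
gripper_force: 2.6
```

Not at the stop yet: 4.4–5.2 N, against about 6.5 N expected there. Pressing a little further until the force rises sharply.

{"op": "arm_command", "data": {"increments": "1 0 0 0.7 0; 1 0 0 1.4 0; 1 0 0 2 0; 1 0 0 2 0"}}

```text
t: 10.25
tool_pos: [0.4547, -0.0304, 0.082]
orientation: [0.168, 3.137, -0.0]
force: [-1.5, 1.0, 6.6]
opening: 0.0004
gripper_force: 3.2
```

{"op": "arm_command", "data": {"increments": "1 0 0 0.5 0; 1 0 0 1 0; 1 0 0 1.5 0; 1 0 0 1.5 0; 1 0 0 1.5 0"}}

```text
t: 10.75
tool_pos: [0.4549, -0.0304, 0.0817]
orientation: [0.167, 3.136, -0.0]
force: [-7.4, 1.5, 19.0]
opening: -0.0002
gripper_force: 9.4
```

Force jumped to 19 N, so the plunger is at its stop. Retracting.

{"op": "arm_command", "data": {"increments": "1 0 0 -5 0; 1 0 0 -15 0; 1 0 0 -30 0; 1 0 0 -60 0; 1 0 0 -100 0"}}

```text
t: 11.25
tool_pos: [0.4523, -0.0301, 0.1789]
orientation: [-0.168, -3.132, -0.001]
force: [0.5, -1.0, -0.3]
opening: 0.0005
gripper_force: 0.0
```

{"op": "arm_command", "data": {"increments": "1 0 0 0 0; 1 0 0 0 0; 1 0 0 0 0; 1 0 0 0 0; 1 0 0 0 0"}}

```text
t: 11.75
tool_pos: [0.4536, -0.0302, 0.1786]
orientation: [-0.168, -3.135, -0.001]
force: [-0.3, 0.1, 0.1]
opening: 0.0005
gripper_force: 0.0
```

Run:
```python
from h import *
b=robot.read_camera("side")
cv2.imwrite("pics/g6.png",cv2.resize(b[130:330,250:400],(450,600),interpolation=cv2.INTER_CUBIC))
```

```text
(no output)
```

View pics/g6.png

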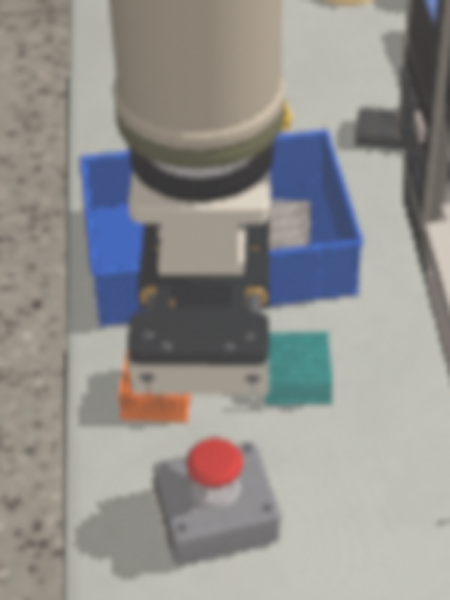

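The plunger is back up at (215,462), the other sink is still in the bin at (290,222), and the arm is clear. Handing in.

```bash
python3 -c "
from plant import robot
print(robot.close_job())"
```

```text
the job is handed in; nothing more can be done
None
```

The job is handed in at about 12 s with no verdict returned: one heat sink lies flat, fins up and released in the yellow tray, the other is still in the bin, and the plunger was pressed to its stop (19 N) and is back up.

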